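# Load the analyser's rack in arrival order

## Robot

A 7-joint arm with a two-finger parallel gripper is mounted at the origin on the work surface. World frame = base frame: x ahead of the robot, y to its left, z up, the work surface at z = 0. Lengths are in m, angles in degrees, forces in N, time in s.
With the tool pointing down it reaches from about 0.425 to 0.875 m from the base axis. Payload 4.7 kg.
Tool frame: the origin (TCP) lies at the very end of the fingers, on their centre line; the grasp point (between the pads) lies 19 mm behind it (pinch_z is the distance from the TCP to the grasp point, in m); z points along the fingers, y is the direction in which the jaws open and shut (so a half turn about z gives the same grasp; the last joint's range is limited). The gripper opens to 87 mm and grips with 3 to 60 N. Pads are 19 mm wide; open, the fingers measure 117 mm over their backs; the gripper's body (75 mm by 190 mm) begins 51 mm behind the grasp point.
Start: joints at [-68.234, 18.392, -4.016, 83.108, 1.295, 78.541, -3.26], TCP at [0.233, 0.607, 0.223] pointing down, gripper open.
Joint ranges: [-163.93, 163.93], [-17.29, 119.83], [-79.2, 71.16], [3.27, 140.29], [-89.18, 269.18], [5.43, 117.66], [-154.24, 154.24]. Speed limits (degrees/s): [147.25, 147.25, 180, 180, 180, 180, 180].

## Interface

Orientations are given as [roll, pitch, yaw] about the fixed x, y, z axes, in that order (R = Rz(yaw) Ry(pitch) Rx(roll)).
In Python, from cell import get_obs, read_camera, camera_params, sign_off, pinch_z gives the robot as it stands.
- The arm moves only by the shell command python3 -m handwheel 'ROWS' [FORCE]. ROWS is JSON, a list of rows, each a list of 5 numbers: the finger opening in m, from 0 to 0.087, then the shift along the tool's x, y, z in m, then the turn about the tool's z in rad. In form: [[jaw, tx, ty, tz, twist], ...]. A call has 1 to 20 rows; each row is the pose to reach, as a shift and turn from the pose commanded when the call began, along the tool's axes at that moment; what a row does not reach only later rows make up. A row lasts 1/10 s, in which the tool goes at most 50 mm and 8.59 degrees, less where a joint would pass 70% of its speed; a pose out of reach is approached as far as the arm can. A call with a gripper value outside its range is refused whole. The fingers move at their own pace and stop on an object; FORCE is the grip in N (left out, the last holds). Time passes only in rows, so rows that repeat a pose let the fingers close. It gives the time, the measured TCP pose, the force and the opening at its end, in the units of the state.
- get_obs(): the state, without advancing time (a new reading comes with each control period).
- read_camera(name): name is "side" or "top"; returns the picture (480x640x3 uint8, blue, green, red); there is no depth.
- camera_params(name): a dict with "camera_matrix" (3x3 intrinsics, pixels), "R" (3x3) and "t" (3): a world point X has camera coordinates R X + t. Camera axes: x right, y down, z forward; pixel columns grow to the right and rows downward; lengths in m; the calibration is good to about 2 mm. A picture is of the moment at which its call begins. camera_params takes no time and is no camera call.
- sign_off(): hands the job in, once; it reports no verdict.
The state is a dict: "time_s": time; "qpos": joint angles; "joint_velocities": joint speeds; "effort": joint torques, N m; "tool_pos": TCP position; "tool_rot": TCP orientation; "force": force on the tool from outside, world axes, zero at the start; "wrist_torque": the same for the moment, N m; "grip_width": finger opening in m.
Only numpy, scipy, OpenCV 4.12 (cv2) and the standard library are available. Lean on these libraries where they do the work, as an engineer would, in place of code of your own. Each camera call takes 0.05 s, during which the arm holds its last target.

## Task

Move the four specimen containers from the delivery tray into the loading rack, one in each compartment, in arrival order: the container at the left end of the tray (left as seen from the robot) goes into the compartment next to the rack's upright index peg, and the others follow in the same order away from the peg. Keep them upright and set each one down on its compartment's floor, without dropping it, roughly in the middle; leave the carton, the label roll and the scanner where they are.

Things in the scene. Friction and masses are not known exactly. Their poses are not given: they have to be found in the camera images.
- cup_mid (a point): White, teal cap; wide round specimen cup with a full-width screw cap: the widest and shortest. Body 52 mm in diameter and 58 mm tall, cap 54 mm in diameter on top, 74 mm tall overall, about 90 g. This point is its centre, 37 mm above its underside, z up. Loose; starts in a seat of the delivery tray.
- tall_mid (a point): White, teal cap; slim round bottle with a nearly full-width cap: the tallest and slimmest. Body 38 mm in diameter and 74 mm tall, cap 36 mm in diameter on top, 90 mm tall overall, about 60 g. This point is its centre, 45 mm above its underside, z up. Loose; starts in a seat of the delivery tray.
- square_mid (a point): White, teal cap; square bottle with a round cap: body 42 x 42 mm and 64 mm tall, with sides along its own x and y axes, cap 36 mm in diameter on top, 82 mm tall overall, about 80 g. This point is its centre, 41 mm above its underside, z up. Loose; starts in a seat of the delivery tray.
- necked_mid (a point): White, teal cap; round bottle with a narrow neck and a small cap: body 48 mm in diameter and 56 mm tall, neck 20 mm in diameter, cap 24 mm in diameter on top, 80 mm tall overall, about 70 g. This point is its centre, 40 mm above its underside, z up. Loose; starts in a seat of the delivery tray.
- seat_cup: The seat of the delivery tray in which the wide cup stands at the start. White square saucer, 70 mm outside, 65 mm inside; origin at the centre of its underside, inner floor 4 mm and rim 14 mm above that; y runs along the row towards the robot's left, x across it. The four seats are alike, fixed, 72 mm apart in a row on a grey tray, in changing order.
- seat_tall: The seat of the delivery tray in which the slim tall bottle stands at the start. White square saucer, 70 mm outside, 65 mm inside; origin at the centre of its underside, inner floor 4 mm and rim 14 mm above that; y runs along the row towards the robot's left, x across it. The four seats are alike, fixed, 72 mm apart in a row on a grey tray, in changing order.
- seat_square: The seat of the delivery tray in which the square bottle stands at the start. White square saucer, 70 mm outside, 65 mm inside; origin at the centre of its underside, inner floor 4 mm and rim 14 mm above that; y runs along the row towards the robot's left, x across it. The four seats are alike, fixed, 72 mm apart in a row on a grey tray, in changing order.
- seat_necked: The seat of the delivery tray in which the narrow-necked bottle stands at the start. White square saucer, 70 mm outside, 65 mm inside; origin at the centre of its underside, inner floor 4 mm and rim 14 mm above that; y runs along the row towards the robot's left, x across it. The four seats are alike, fixed, 72 mm apart in a row on a grey tray, in changing order.
- rack: Loading rack: white strip, 84 x 352 mm, fixed, left or right of the tray; four square compartments, 68 mm inside, at y = -108, -36, 36, 108 mm, x = 0 in its frame (y along the row; axes within 0.25 rad of the robot's). Origin: centre of its underside, on the bench; compartment floors 10 mm, wall tops 20 mm above it.
- peg: Index peg: dark steel pin, 18 mm in diameter, 45 mm tall, upright at one end of the loading rack, at y = +160 or -160 mm in the rack's frame, 52 mm from the centre of the nearest compartment; the order begins there. Origin at the centre of its foot. At the rack's other end is only a flat white disc 3 mm high.
Mind the look-alikes: they are no part of the job. What is shaped like the part that bears tall_mid but purple is not meant. Leave any green look-alike of the part that bears square_mid alone.

How it is judged:
By the outcome, as a careful person would: the job done as asked, in the order asked, and still so for the second after the job is handed in, with the robot touching nothing.
It also fails if it takes over 104 s, if anything falls off the work surface, if the arm or the gripper's body presses on something with over 40 N, if the wrist force passes 120 N, or if a joint passes its speed limit or range.

## Working session

There is one attempt and no reset: what is moved stays moved. The work goes in short steps, Python scripts to look and compute and a shell command to move; the robot and the scene stay as the last step left them, time stands still between calls to the robot, and variables do not carry over. Pictures are saved under pics/ and viewed, and the job is handed in when it is done.

```bash
ls; mkdir -p pics; python3 - <<'E'
from cell import *
import cv2
print(get_obs(), pinch_z)
for n in("side","top"):
    cv2.imwrite(f"pics/{n}0.png",read_camera(n)); print(n,camera_params(n))
E
```

```text
pics
{'time_s': 0.0, 'qpos': array([-68.23444547,  18.43848663,  -4.01602912,  83.1754286 ,
         1.2943446 ,  78.53991088,  -3.25793476]), 'joint_velocities': array([0.04579163, 0.00273554, 0.07689471, 0.00448111, 0.15101948,
       0.04162921, 0.01701741]), 'effort': array([ 1.41446471e-04, -4.91282523e+01, -4.03810563e-01, -3.12535608e+01,
       -6.40455913e-02,  4.35870280e-02,  1.48503505e-04]), 'tool_pos': array([0.23233167, 0.60646756, 0.22146345]), 'tool_rot': array([-1.79891382e+02,  4.94677450e-03,  1.59046618e+02]), 'force': array([0.34491024, 0.20698645, 0.00651171]), 'wrist_torque': array([-0.06376656,  0.03856402,  0.00136581]), 'grip_width': 0.08705541737243762} 0.0187
side {'camera_matrix': array([[500.8254162 ,   0.        , 323.5193165 ],
       [  0.        , 500.8254162 , 235.42290094],
       [  0.        ,   0.        ,   1.        ]]), 'R': array([[-0.95297957, -0.30245432,  0.01874375],
       [-0.22539473,  0.66611793, -0.71097406],
       [ 0.20255162, -0.6817685 , -0.70296839]]), 't': array([0.5090695 , 0.1772168 , 0.96559912])}
top {'camera_matrix': array([[527.36083973,   0.        , 320.13828161],
       [  0.        , 527.36083973, 236.83546027],
       [  0.        ,   0.        ,   1.        ]]), 'R': array([[-0.0277022 , -0.99961407,  0.00207369],
       [-0.99389273,  0.02732185, -0.10691468],
       [ 0.10681676, -0.0050228 , -0.99426604]]), 't': array([-0.03403682,  0.55453802,  1.17359541])}
```

View pics/side0.png

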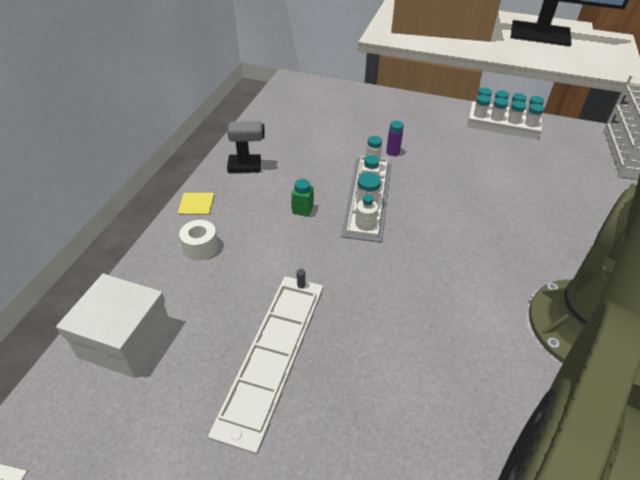

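View pics/top0.png

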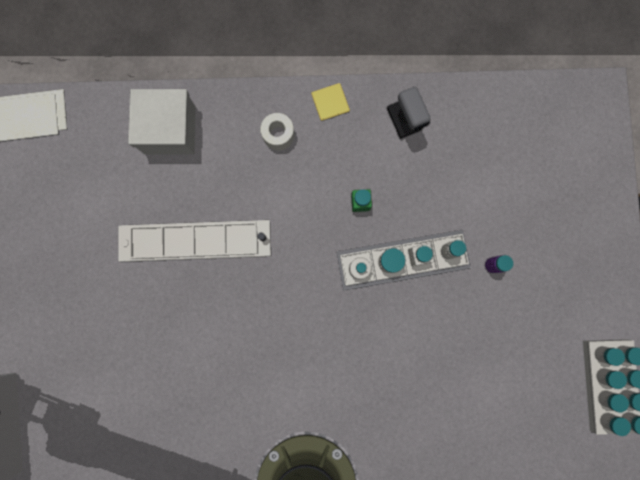

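The side view shows the tray at about (367,195) and the rack from its peg (301,278) to its disc (236,434). In the top view, left is robot-left. The tray row reads necked (361,268), cup (392,261), square (423,255), tall (456,249). The rack peg is at (263,237), on the rack's right end. The purple tall bottle (500,264) and the green square bottle (362,200) are look-alikes outside the tray. I'll confirm in an enlarged crop.

```bash
python3 - <<'E'
import cv2,numpy as np
a=cv2.imread("pics/top0.png");b=cv2.imread("pics/side0.png")
c=cv2.resize(a[180:300,330:530],None,fx=4,fy=4,interpolation=cv2.INTER_CUBIC)
cv2.imwrite("pics/c1.png",c)
c=cv2.resize(b[115:245,280:420],None,fx=4.5,fy=4.5,interpolation=cv2.INTER_CUBIC)
cv2.imwrite("pics/c2.png",c)
c=cv2.resize(a[210:275,110:280],None,fx=4.5,fy=4.5,interpolation=cv2.INTER_CUBIC)
cv2.imwrite("pics/c3.png",c)
E
```

```text
(no output)
```

View pics/c1.png

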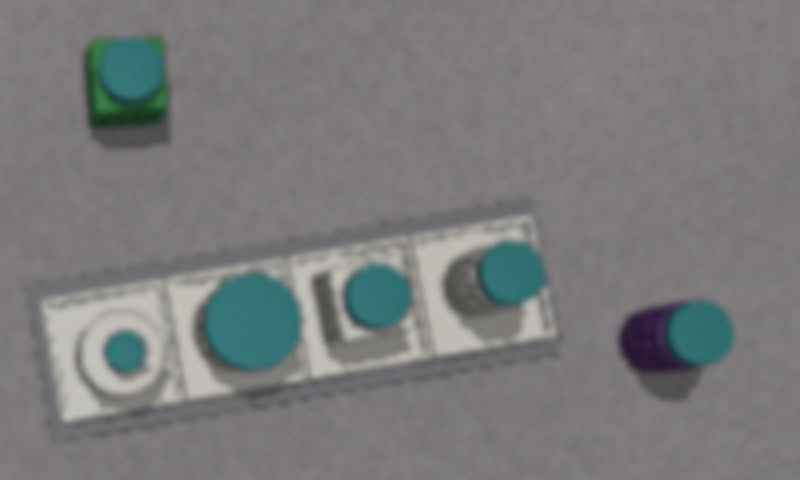

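View pics/c2.png

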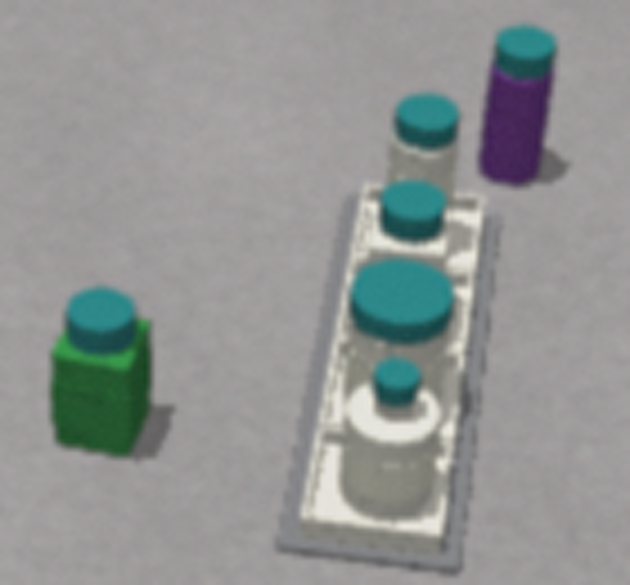

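View pics/c3.png

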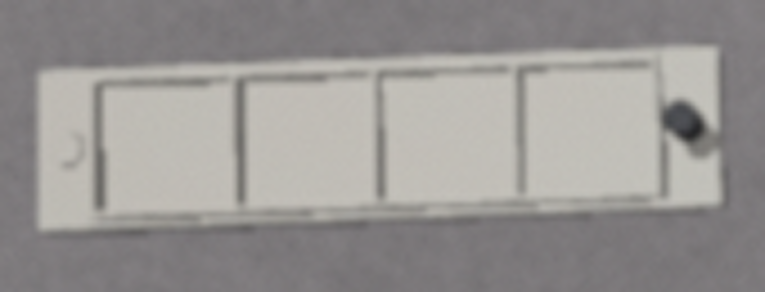

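Order confirmed. In the row from the robot's left the containers are necked, cup, square, tall. The green and purple ones stand outside the tray, so they stay. Next I measure the caps by two-view triangulation, then the rack and tray.

```bash
cat > h.py <<'E'
import cv2,numpy as np
from cell import *
P={n:camera_params(n) for n in("side","top")}
def M(n): p=P[n]; return p["camera_matrix"]@np.c_[p["R"],p["t"]]
def tri(us,ut):
    X=cv2.triangulatePoints(M("side"),M("top"),np.array(us,float).reshape(2,1),np.array(ut,float).reshape(2,1))[:,0]
    X=X[:3]/X[3]
    e=[np.linalg.norm(proj(n,X)-u) for n,u in(("side",us),("top",ut))]
    return X,e
def proj(n,X):
    x=M(n)@np.r_[X,1]; return x[:2]/x[2]
def ray(n,u,z):
    p=P[n];d=p["R"].T@np.linalg.inv(p["camera_matrix"])@np.r_[u,1];c=-p["R"].T@p["t"]
    return c+d*(z-c[2])/d[2]
def blobs(im,roi,lo=(80,90,50),hi=(97,255,255),amin=20):
    x0,y0,x1,y1=roi
    m=cv2.inRange(cv2.cvtColor(im[y0:y1,x0:x1],cv2.COLOR_BGR2HSV),np.array(lo),np.array(hi))
    n,l,s,c=cv2.connectedComponentsWithStats(m)
    return [(c[i]+[x0,y0],s[i].tolist()) for i in range(1,n) if s[i,4]>=amin]
E
python3 - <<'E'
from h import *
a=cv2.imread("pics/top0.png");b=cv2.imread("pics/side0.png")
T=sorted(blobs(a,(335,220,475,300)),key=lambda q:q[0][0])
S=sorted(blobs(b,(340,130,388,245)),key=lambda q:-q[0][1])
print(len(T),len(S))
for n,t,s in zip(["neck","cup","sq","tall"],T,S): print(n,t[0].round(1),t[1][2:],s[0].round(1),s[1][2:],*tri(s[0],t[0]))
# white masks
for n,im,roi in(("top",a,(110,210,280,275)),("side",b,(200,265,330,455)),("trayT",a,(335,225,480,295))):
    x0,y0,x1,y1=roi; c=im[y0:y1,x0:x1]
    m=cv2.inRange(c,(150,150,150),(255,255,255)) if 0 else cv2.threshold(cv2.cvtColor(c,cv2.COLOR_BGR2GRAY),0,255,cv2.THRESH_OTSU)[1]
    m=cv2.morphologyEx(m,cv2.MORPH_CLOSE,np.ones((5,5)))
    k=max(cv2.findContours(m,cv2.RETR_EXTERNAL,cv2.CHAIN_APPROX_NONE)[0],key=cv2.contourArea)
    h=cv2.convexHull(k); q=cv2.approxPolyN(h,4) if hasattr(cv2,'approxPolyN') else None
    print(n,cv2.minAreaRect(k),(q.reshape(-1,2)+[x0,y0]).tolist())
E
```

```text
4 4
neck [360.9 267.4] [9, 10, 67] [367.6 199.3] [10, 10, 83] [ 0.47806858 -0.13565651  0.08204324] [np.float64(0.282586382322295), np.float64(0.25744733586824275)]
cup [392.6 260.1] [24, 23, 438] [368.7 181.4] [23, 18, 337] [ 0.49246905 -0.20600053  0.07524862] [np.float64(0.2584960141485493), np.float64(0.24558328601221177)]
sq [424.  253.8] [15, 15, 185] [371.2 161. ] [14, 13, 155] [ 0.50388772 -0.27366765  0.08317833] [np.float64(0.26964307794489506), np.float64(0.26715744982096257)]
tall [457.4 247.9] [16, 15, 193] [374.4 141.2] [14, 12, 133] [ 0.51388282 -0.34488003  0.09160414] [np.float64(0.29103191789799293), np.float64(0.3009355145960479)]
top ((83.49974822998047, 29.992761611938477), (35.38982009887695, 152.2769012451172), 87.92496490478516) [[269, 255], [118, 260], [118, 225], [269, 220]]
side ((65.32565307617188, 95.92916870117188), (50.463478088378906, 182.60076904296875), 22.10944938659668) [[323, 285], [256, 452], [207, 436], [284, 276]]
trayT ((68.53123474121094, 34.107032775878906), (30.92995834350586, 124.43396759033203), 80.07376098632812) [[455, 266], [345, 285], [339, 255], [465, 233]]
```

```bash
python3 - <<'E'
from h import *
pr=[((284,276),(269,220)),((323,285),(269,255)),((256,447),(118,260)),((209,436),(118,225))]
for s,t in pr: print(*tri(s,t))
a=cv2.imread("pics/top0.png");b=cv2.imread("pics/side0.png")
# top contour polygon quality: minAreaRect corners onto planes
r=((110+83.5,210+29.99),(35.39+1,152.28+1),87.925)
for z in(0.01,0.02):
    q=np.array([ray("top",u,z)[:2] for u in cv2.boxPoints(r)])
    print(z,q.round(4).tolist(),'c',q.mean(0),[np.linalg.norm(q[i]-q[i-1]).round(4) for i in range(4)])
# peg dark blobs
for n,im,(x0,y0,x1,y1) in(("top",a,(250,225,280,250)),("side",b,(290,262,312,292))):
    g=cv2.cvtColor(im[y0:y1,x0:x1],cv2.COLOR_BGR2GRAY); m=cv2.inRange(g,0,75)
    k,l,s,c=cv2.connectedComponentsWithStats(m)
    print(n,[(c[i]+[x0,y0],s[i]) for i in range(1,k)])
cv2.imwrite("pics/c4.png",cv2.resize(b[265:455,200:330],None,fx=3.1,fy=3.1,interpolation=cv2.INTER_CUBIC))
E
```

```text
[0.59851194 0.06875884 0.00597496] [np.float64(0.12555773869973075), np.float64(0.10033313693025073)]
[0.51510005 0.06957026 0.01015656] [np.float64(0.805078015094476), np.float64(0.6364884973788274)]
[0.51325669 0.41574007 0.01582693] [np.float64(0.6690539439848444), np.float64(0.40656425081612324)]
[0.59432648 0.41973686 0.0070827 ] [np.float64(1.5344348834958466), np.float64(0.9429052100687547)]
0.01 [[0.5972, 0.4233], [0.6004, 0.0674], [0.5155, 0.0658], [0.5124, 0.4191]] c [0.55638407 0.24392883] [np.float64(0.0848), np.float64(0.3559), np.float64(0.0849), np.float64(0.3533)]
0.02 [[0.5957, 0.4195], [0.599, 0.0665], [0.5148, 0.0649], [0.5117, 0.4153]] c [0.55530257 0.24156735] [np.float64(0.0841), np.float64(0.353), np.float64(0.0842), np.float64(0.3504)]
top [(array([261., 234.]), array([11,  9,  1,  1,  1], dtype=int32)), (array([262.45454545, 237.95454545]), array([ 8, 11,  8,  5, 22], dtype=int32))]
side [(array([300.85714286, 280.08791209]), array([ 7, 12,  8, 14, 91], dtype=int32))]
```

View pics/c4.png

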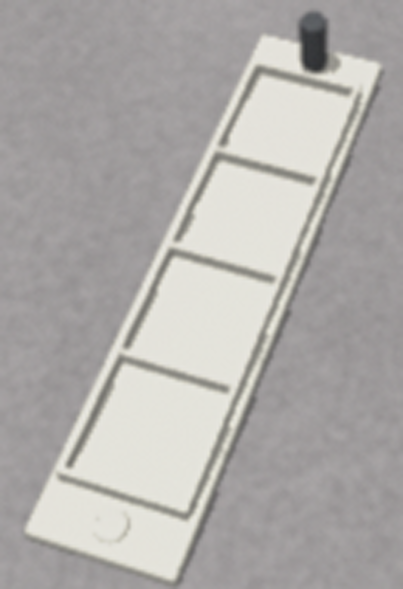

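```bash
python3 - <<'E'
from h import *
for z in(.01,.02):
  print(z,'side pocket edges')
  for p,q in(((258,68),(352,90)),((217,153),(316,178)),((172,250),(276,275)),((124,355),(230,387)),((60,475),(188,515))):
    P1,P2=[ray("side",np.array(u)/3.1+[199.7,264.7],z)[:2] for u in(p,q)]
    print((P1.round(4),P2.round(4),np.linalg.norm(P1-P2).round(4)))
  print('top')
  for p,q in(((97,82),(97,212)),((239,76),(239,204)),((379,70),(379,200)),((520,64),(520,195)),((659,62),(664,196))):
    P1,P2=[ray("top",np.array(u)/4.5+[109.6,209.6],z)[:2] for u in(p,q)]
    print((P1.round(4),P2.round(4),np.linalg.norm(P1-P2).round(4)))
print('peg foot',ray("side",(300.5,286),.015),'peg tri',tri((300.9,280),(262.5,237.5)))
E
```

```text
0.01 side pocket edges
(array([0.5889, 0.099 ]), array([0.5251, 0.0969]), np.float64(0.0638))
(array([0.5887, 0.1705]), array([0.5243, 0.1688]), np.float64(0.0644))
(array([0.5875, 0.2437]), array([0.5237, 0.2404]), np.float64(0.0639))
(array([0.586 , 0.3147]), array([0.523 , 0.3144]), np.float64(0.063))
(array([0.589 , 0.3886]), array([0.5171, 0.3876]), np.float64(0.0719))
top
(array([0.5886, 0.3887]), array([0.5214, 0.388 ]), np.float64(0.0672))
(array([0.5897, 0.3155]), array([0.5235, 0.3152]), np.float64(0.0662))
(array([0.5909, 0.2433]), array([0.5236, 0.2434]), np.float64(0.0673))
(array([0.592 , 0.1705]), array([0.5241, 0.171 ]), np.float64(0.0679))
(array([0.5911, 0.0987]), array([0.5216, 0.0971]), np.float64(0.0695))
0.02 side pocket edges
(array([0.5856, 0.1066]), array([0.5226, 0.1045]), np.float64(0.063))
(array([0.5854, 0.1771]), array([0.5219, 0.1755]), np.float64(0.0636))
(array([0.5842, 0.2495]), array([0.5213, 0.2462]), np.float64(0.0631))
(array([0.5827, 0.3196]), array([0.5205, 0.3192]), np.float64(0.0622))
(array([0.5857, 0.3925]), array([0.5147, 0.3915]), np.float64(0.0709))
top
(array([0.5873, 0.3851]), array([0.5206, 0.3844]), np.float64(0.0667))
(array([0.5884, 0.3125]), array([0.5227, 0.3122]), np.float64(0.0657))
(array([0.5895, 0.2409]), array([0.5227, 0.241 ]), np.float64(0.0668))
(array([0.5906, 0.1687]), array([0.5233, 0.1693]), np.float64(0.0673))
(array([0.5897, 0.0975]), array([0.5208, 0.096 ]), np.float64(0.0689))
peg foot [0.55441324 0.09007033 0.015     ] peg tri (array([0.55603476, 0.08267602, 0.02468804]), [np.float64(0.0021578640057372056), np.float64(0.0017042701986805786)])
```

```bash
python3 - <<'E'
from h import *
a=cv2.imread("pics/top0.png");b=cv2.imread("pics/side0.png")
l=cv2.resize(a[232:282,395:445],None,fx=8,fy=8,interpolation=cv2.INTER_CUBIC)
r=cv2.resize(b[145:195,345:395],None,fx=8,fy=8,interpolation=cv2.INTER_CUBIC)
o=np.hstack([l,r]).astype(float); o=np.clip((o-60)*1.2,0,255)
cv2.imwrite("pics/c5.png",o)
E
```

```text
[ WARN:0@0.399] global loadsave.cpp:1063 imwrite_ Unsupported depth image for selected encoder is fallbacked to CV_8U.
```

View pics/c5.png

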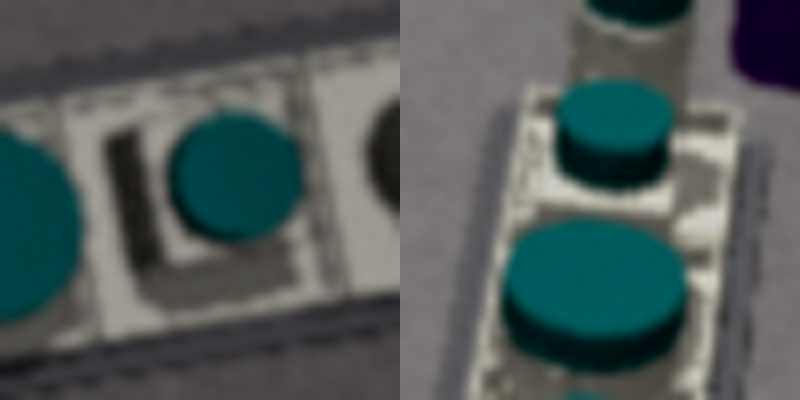

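```bash
cat >> h.py <<'E'
def go(*tg, base=None):
    # tg: (x,y,z,yawdeg); offsets in present tool axes from the measured pose (tool near vertical)
    o=get_obs(); p=np.array(o["tool_pos"]) if base is None else np.array(base); ps=np.radians(o["tool_rot"][2])
    tx=np.array([np.cos(ps),np.sin(ps),0]);ty=np.array([np.sin(ps),-np.cos(ps),0])
    print('t',o["time_s"],'pos',p.round(4),'rot',np.round(o["tool_rot"],2),'w',round(o["grip_width"],4))
    for t in tg:
        d=np.array(t[:3])-p; w=-((np.degrees(np.radians(t[3])-ps)+180)%360-180)
        print(t,'-> tx %.4f ty %.4f tz %.4f tw %.4f'%(d@tx,d@ty,-d[2],np.radians(w)))
E
python3 - <<'E'
from h import *
go((.53,.25,.223,99.7),(.478,-.136,.19,99.7),base=(.233,.607,.223))
E
```

```text
t 0.1 pos [0.233 0.607 0.223] rot [-1.7990e+02  1.0000e-02  1.5904e+02] w 0.0869
(0.53, 0.25, 0.223, 99.7) -> tx -0.4050 ty -0.2272 tz -0.0000 tw 1.0357
(0.478, -0.136, 0.19, 99.7) -> tx -0.4945 ty -0.6062 tz 0.0330 tw 1.0357
```

```bash
python3 -m handwheel '[[0.087,-0.405,-0.227,0,1.036],[0.087,-0.405,-0.227,0,1.036],[0.087,-0.405,-0.227,0,1.036],[0.087,-0.405,-0.227,0,1.036],[0.087,-0.405,-0.227,0,1.036],[0.087,-0.405,-0.227,0,1.036],[0.087,-0.405,-0.227,0,1.036],[0.087,-0.405,-0.227,0,1.036],[0.087,-0.405,-0.227,0,1.036],[0.087,-0.494,-0.606,0.033,1.036],[0.087,-0.494,-0.606,0.033,1.036],[0.087,-0.494,-0.606,0.033,1.036],[0.087,-0.494,-0.606,0.033,1.036],[0.087,-0.494,-0.606,0.033,1.036],[0.087,-0.494,-0.606,0.033,1.036],[0.087,-0.494,-0.606,0.033,1.036],[0.087,-0.494,-0.606,0.033,1.036],[0.087,-0.494,-0.606,0.033,1.036],[0.087,-0.494,-0.606,0.033,1.036],[0.087,-0.494,-0.606,0.033,1.036]]' 20
python3 -c "
from h import *
go((.478,-.136,.12,99.7),(.478,-.136,.028,99.7))
cv2.imwrite('pics/s1.png',read_camera('side'));cv2.imwrite('pics/t1.png',read_camera('top'))"
```

```text
time_s: 2.1
tool_pos: [0.4773, -0.1341, 0.1893]
tool_rot: [-180.0, -0.0, 99.8]
force: [0.8, 0.5, 0.7]
grip_width: 0.0872
t 2.1 pos [ 0.4773 -0.1341  0.1893] rot [-1.7999e+02 -4.0000e-02  9.9780e+01] w 0.0872
(0.478, -0.136, 0.12, 99.7) -> tx -0.0020 ty 0.0004 tz 0.0693 tw 0.0015
(0.478, -0.136, 0.028, 99.7) -> tx -0.0020 ty 0.0004 tz 0.1613 tw 0.0015
```

View pics/s1.png

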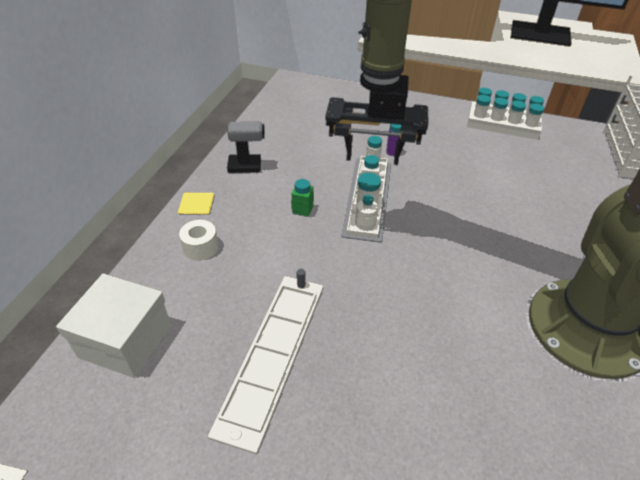

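The side picture shows the open gripper (fingertips near (350,157) and (398,160)) spread across the row above the necked bottle at (367,212), with nothing in its way. I'll descend and close.

```bash
python3 -m handwheel '[[0.087,0,0,0.03,0],[0.087,0,0,0.06,0],[0.087,0,0,0.09,0],[0.087,0,0,0.12,0],[0.087,0,0,0.14,0],[0.087,0,0,0.155,0],[0.087,0,0,0.162,0],[0.087,0,0,0.162,0],[0.04,0,0,0.162,0],[0.04,0,0,0.162,0],[0.04,0,0,0.162,0],[0.04,0,0,0.162,0],[0.04,0,0,0.162,0],[0.04,0,0,0.162,0],[0.04,0,0,0.162,0]]' 20
python3 -c "
from h import *
go((.478,-.136,.028,99.7))
cv2.imwrite('pics/s2.png',read_camera('side')[110:260,300:450].repeat(4,0).repeat(4,1))"
```

```text
time_s: 3.7
tool_pos: [0.4772, -0.1356, 0.0277]
tool_rot: [180.0, -0.0, 99.7]
force: [-0.0, 0.0, 0.8]
grip_width: 0.0473
t 3.7 pos [ 0.4772 -0.1356  0.0277] rot [179.98  -0.    99.68] w 0.0473
(0.478, -0.136, 0.028, 99.7) -> tx -0.0005 ty 0.0007 tz -0.0003 tw -0.0003
```

View pics/s2.png

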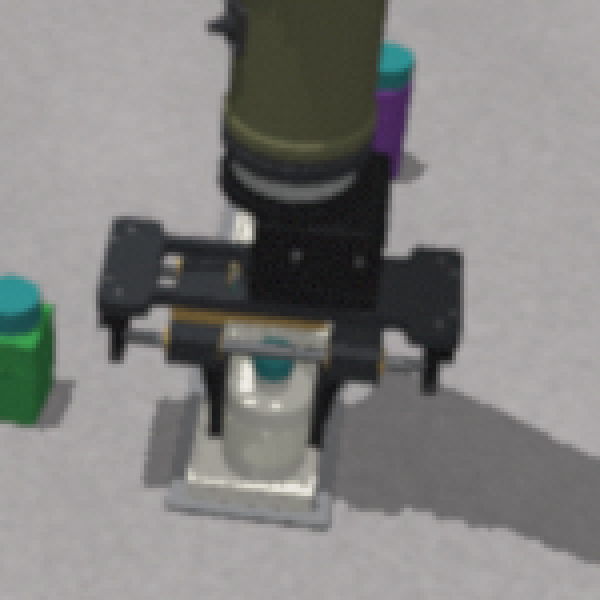

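Held at 47 mm opening, in line with the 48 mm body. Now I lift and work out the transfer.

```bash
python3 -m handwheel '[[0.04,0,0,-0.01,0],[0.04,0,0,-0.03,0],[0.04,0,0,-0.06,0],[0.04,0,0,-0.09,0],[0.04,0,0,-0.11,0],[0.04,0,0,-0.12,0],[0.04,0,0,-0.12,0]]' 20
python3 -c "
from h import *
go((.5567,.1347,.147,90.5),(.5567,.1347,.045,90.5),base=(.478,-.136,.148))
cv2.imwrite('pics/s3.png',read_camera('side')[80:280,260:460].repeat(3,0).repeat(3,1))"
```

```text
time_s: 4.45
tool_pos: [0.478, -0.1358, 0.149]
tool_rot: [179.8, 0.0, 99.7]
force: [-0.4, 0.5, -0.9]
grip_width: 0.0478
t 4.45 pos [ 0.478 -0.136  0.148] rot [1.7983e+02 1.0000e-02 9.9680e+01] w 0.0478
(0.5567, 0.1347, 0.147, 90.5) -> tx 0.2536 ty 0.1231 tz 0.0010 tw 0.1603
(0.5567, 0.1347, 0.045, 90.5) -> tx 0.2536 ty 0.1231 tz 0.1030 tw 0.1603
```

View pics/s3.png

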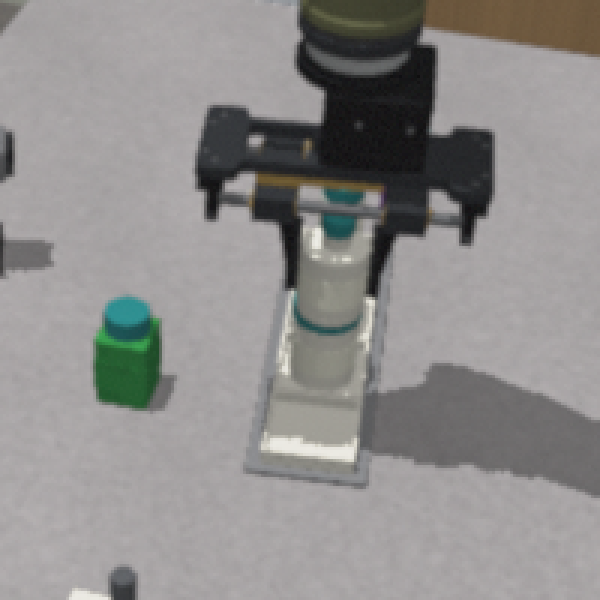

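The bottle is up, upright between the fingers, and its seat is empty. Carrying it to the compartment next to the peg.

```bash
python3 -m handwheel '[[0.04,0.025,0.012,0,0.016],[0.04,0.065,0.031,0,0.04],[0.04,0.105,0.051,0,0.07],[0.04,0.145,0.07,0,0.1],[0.04,0.185,0.09,0,0.13],[0.04,0.22,0.107,0,0.15],[0.04,0.24,0.117,0,0.16],[0.04,0.254,0.123,0,0.16],[0.04,0.254,0.123,0.01,0.16],[0.04,0.254,0.123,0.035,0.16],[0.04,0.254,0.123,0.06,0.16],[0.04,0.254,0.123,0.085,0.16],[0.04,0.254,0.123,0.103,0.16],[0.04,0.254,0.123,0.103,0.16],[0.04,0.254,0.123,0.103,0.16]]' 20
python3 -c "
from h import *
go((.5567,.1347,.045,90.5))
cv2.imwrite('pics/s4.png',read_camera('side')[210:360,230:380].repeat(4,0).repeat(4,1))
cv2.imwrite('pics/t4.png',read_camera('top')[180:300,180:320].repeat(4,0).repeat(4,1))"
```

```text
time_s: 6.0
tool_pos: [0.5552, 0.1336, 0.0442]
tool_rot: [-179.9, 0.1, 90.4]
force: [0.1, -0.5, -0.7]
grip_width: 0.0476
t 6.0 pos [0.5552 0.1336 0.0442] rot [-1.7994e+02  6.0000e-02  9.0400e+01] w 0.0476
(0.5567, 0.1347, 0.045, 90.5) -> tx 0.0011 ty 0.0015 tz -0.0008 tw -0.0018
```

View pics/s4.png

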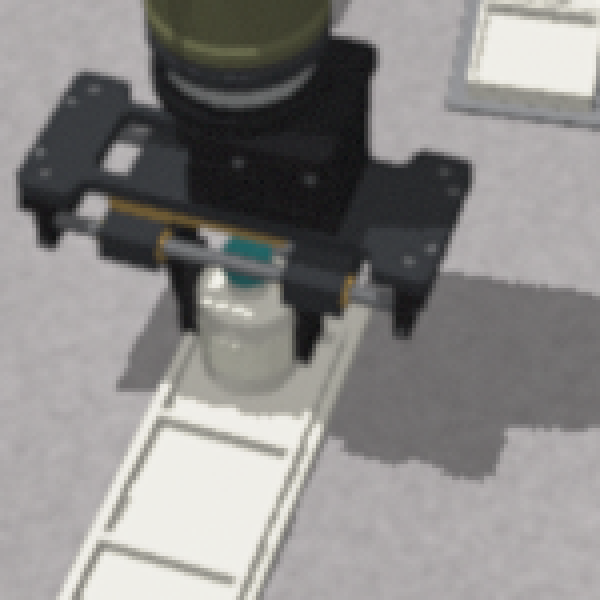

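View pics/t4.png

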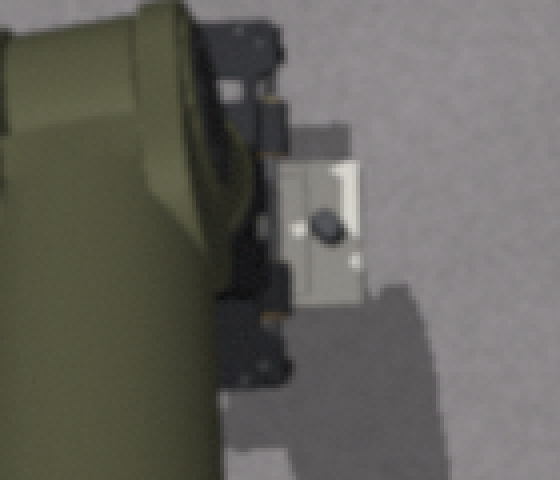

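The side crop shows the bottle over the first compartment beside the peg. The last bit down goes slowly, watching the force for contact.

```bash
python3 -m handwheel '[[0.04,0.001,0.001,0.005,0],[0.04,0.001,0.001,0.01,0],[0.04,0.001,0.001,0.01,0],[0.04,0.001,0.001,0.01,0]]' 20
python3 -m handwheel '[[0.04,0,0,0.001,0],[0.04,0,0,0.002,0],[0.04,0,0,0.002,0]]' 20
python3 -m handwheel '[[0.04,0,0,0.001,0],[0.04,0,0,0.001,0]]' 20
python3 -m handwheel '[[0.04,0,0,0.001,0],[0.04,0,0,0.001,0]]' 20
```

```text
time_s: 6.5
tool_pos: [0.5565, 0.1365, 0.0345]
tool_rot: [-180.0, 0.0, 90.5]
force: [-0.4, 0.3, -0.9]
grip_width: 0.0474
time_s: 6.8
tool_pos: [0.5566, 0.1365, 0.0325]
tool_rot: [-180.0, 0.0, 90.5]
force: [-0.5, -0.8, -0.8]
grip_width: 0.0472
time_s: 7.0
tool_pos: [0.5565, 0.1365, 0.0314]
tool_rot: [-180.0, 0.0, 90.5]
force: [0.1, -0.6, -0.1]
grip_width: 0.0471
time_s: 7.2
tool_pos: [0.5565, 0.1364, 0.0305]
tool_rot: [-180.0, 0.0, 90.5]
force: [-0.7, 0.5, -0.7]
grip_width: 0.0474
```

```bash
python3 -m handwheel '[[0.04,0,0,0.001,0],[0.04,0,0,0.001,0]]' 20
python3 -m handwheel '[[0.04,0,0,0.001,0],[0.04,0,0,0.001,0]]' 20
```

```text
time_s: 7.4
tool_pos: [0.5565, 0.1364, 0.0294]
tool_rot: [-180.0, 0.0, 90.5]
force: [-0.1, -0.1, -0.4]
grip_width: 0.0479
time_s: 7.6
tool_pos: [0.5565, 0.1365, 0.0284]
tool_rot: [-180.0, 0.0, 90.5]
force: [0.2, 0.9, -0.3]
grip_width: 0.0473
```

```bash
python3 -c "
from h import *
go((.5567,.1347,.045,90.5))
cv2.imwrite('pics/s5.png',read_camera('side')[250:330,260:360].repeat(6,0).repeat(6,1))"
```

```text
t 7.6 pos [0.5565 0.1365 0.0284] rot [-179.99    0.     90.52] w 0.0473
(0.5567, 0.1347, 0.045, 90.5) -> tx -0.0018 ty 0.0002 tz -0.0166 tw 0.0003
```

View pics/s5.png

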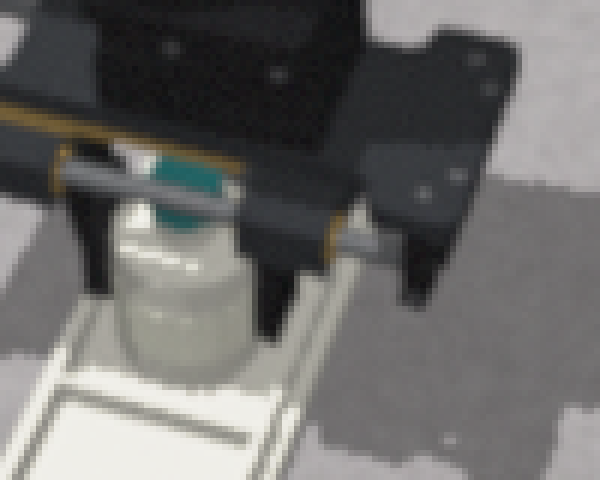

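```bash
python3 -m handwheel '[[0.04,0,0,0.001,0],[0.04,0,0,0.001,0]]' 20
python3 -m handwheel '[[0.04,0,0,0.001,0],[0.04,0,0,0.001,0]]' 20
```

```text
time_s: 7.85
tool_pos: [0.5568, 0.1365, 0.0278]
tool_rot: [180.0, -0.0, 90.5]
force: [-0.8, -0.4, -0.1]
grip_width: 0.0477
time_s: 8.05
tool_pos: [0.5568, 0.1365, 0.0277]
tool_rot: [-180.0, -0.0, 90.5]
force: [-2.8, -0.1, 7.7]
grip_width: 0.0476
```

The force of +7.7 N at TCP z 0.0277 is contact with the floor, the same height as at pick-up. So the tray seat floor is also about 10 mm up. I'll ease off, open, and retreat.

```bash
python3 -m handwheel '[[0.04,0,0,-0.001,0],[0.04,0,0,-0.001,0],[0.087,0,0,-0.001,0],[0.087,0,0,-0.001,0],[0.087,0,0,-0.001,0],[0.087,0,0,-0.001,0],[0.087,0,0,-0.001,0],[0.087,0,0,-0.02,0],[0.087,0,0,-0.05,0],[0.087,0,0,-0.09,0],[0.087,0,0,-0.12,0],[0.087,0,0,-0.12,0],[0.087,0,0,-0.12,0]]' 20
python3 -c "
from h import *
go((.4925,-.206,.148,99.7))
a=read_camera('side');cv2.imwrite('pics/s6f.png',a);cv2.imwrite('pics/s6.png',a[210:360,230:380].repeat(4,0).repeat(4,1))"
```

```text
time_s: 9.35
tool_pos: [0.5569, 0.1366, 0.147]
tool_rot: [179.9, -0.0, 90.5]
force: [-0.5, 0.3, -0.0]
grip_width: 0.0869
t 9.35 pos [0.5569 0.1366 0.147 ] rot [ 1.7993e+02 -5.0000e-02  9.0520e+01] w 0.0869
(0.4925, -0.206, 0.148, 99.7) -> tx -0.3420 ty -0.0675 tz -0.0010 tw -0.1602
```

View pics/s6.png

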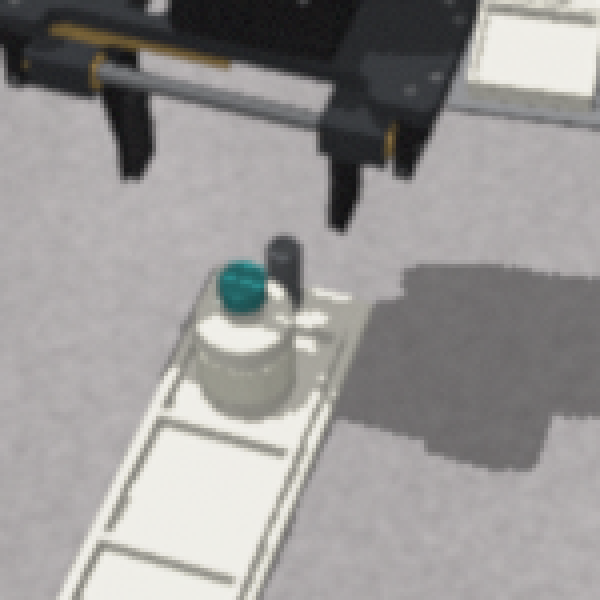

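The bottle stands upright in the compartment beside the peg (crop about (245,340)). Next is the cup.

```bash
python3 -m handwheel '[[0.087,-0.342,-0.0675,0,-0.16],[0.087,-0.342,-0.0675,0,-0.16],[0.087,-0.342,-0.0675,0,-0.16],[0.087,-0.342,-0.0675,0,-0.16],[0.087,-0.342,-0.0675,0,-0.16],[0.087,-0.342,-0.0675,0,-0.16],[0.087,-0.342,-0.0675,0,-0.16],[0.087,-0.342,-0.0675,0,-0.16],[0.087,-0.342,-0.0675,0,-0.16]]' 20
python3 -c "
from h import *
go((.4925,-.206,.148,99.7),(.4925,-.206,.028,99.7))
a=read_camera('top');cv2.imwrite('pics/t6f.png',a);c=cv2.resize(a[205:275,110:280],None,fx=4.5,fy=4.5,interpolation=cv2.INTER_CUBIC);cv2.imwrite('pics/t6.png',c)
b=cv2.imread('pics/s6f.png')
t=blobs(a,(200,215,280,270)); s=blobs(b,(250,240,320,320)); print(t,s)
print(tri(s[0][0],t[0][0]))"
```

```text
time_s: 10.3
tool_pos: [0.4907, -0.207, 0.1451]
tool_rot: [-179.9, -0.1, 99.5]
force: [-0.1, 0.5, -0.6]
grip_width: 0.0873
t 10.3 pos [ 0.4907 -0.207   0.1451] rot [-1.7985e+02 -5.0000e-02  9.9480e+01] w 0.0873
(0.4925, -0.206, 0.148, 99.7) -> tx 0.0007 ty 0.0019 tz -0.0029 tw -0.0038
(0.4925, -0.206, 0.028, 99.7) -> tx 0.0007 ty 0.0019 tz 0.1171 tw -0.0038
[(array([234.75384615, 234.4       ]), [31, 15, 9, 10, 65])] [(array([290.1779661 , 281.23728814]), [35, 35, 11, 13, 118])]
(array([0.5577472 , 0.13701982, 0.08159735]), [np.float64(0.3289026353058335), np.float64(0.25164766983590486)])
```

View pics/t6.png

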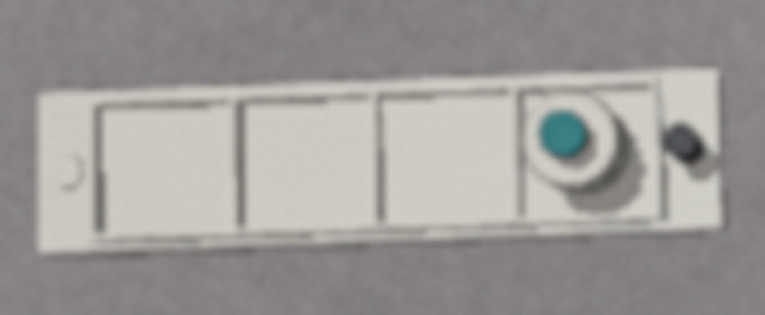

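The top view shows the necked bottle well inside the compartment beside the peg. Its cap triangulates to (0.558, 0.137), matching the TCP, and its base is within about 2 mm of the middle. Descending on the cup.

```bash
python3 -m handwheel '[[0.087,0,0,0.03,0],[0.087,0,0,0.06,0],[0.087,0,0,0.09,0],[0.087,0,0,0.105,0],[0.087,0,0,0.114,0],[0.087,0,0,0.119,0],[0.087,0,0,0.119,0],[0.045,0,0,0.119,0],[0.045,0,0,0.119,0],[0.045,0,0,0.119,0],[0.045,0,0,0.119,0],[0.045,0,0,0.119,0],[0.045,0,0,0.119,0]]' 20
```

```text
time_s: 11.65
tool_pos: [0.4923, -0.2062, 0.0278]
tool_rot: [180.0, 0.0, 99.7]
force: [-0.8, 0.3, 0.1]
grip_width: 0.053
```

```bash
python3 -m handwheel '[[0.045,0,0,-0.01,0],[0.045,0,0,-0.03,0],[0.045,0,0,-0.06,0],[0.045,0,0,-0.09,0],[0.045,0,0,-0.12,0],[0.045,0,0,-0.14,0],[0.045,0,0,-0.14,0],[0.045,0,0,-0.14,0]]' 25
python3 -c "
from h import *
go((.556,.2067,.168,90.5))
a=read_camera('side');cv2.imwrite('pics/s7.png',a[60:260,260:460].repeat(3,0).repeat(3,1))"
```

```text
time_s: 12.45
tool_pos: [0.492, -0.206, 0.1675]
tool_rot: [180.0, -0.0, 99.7]
force: [-0.3, -0.0, -1.6]
grip_width: 0.0535
t 12.45 pos [ 0.492  -0.206   0.1675] rot [ 1.7998e+02 -2.0000e-02  9.9680e+01] w 0.0535
(0.556, 0.2067, 0.168, 90.5) -> tx 0.3960 ty 0.1325 tz -0.0005 tw 0.1603
```

View pics/s7.png

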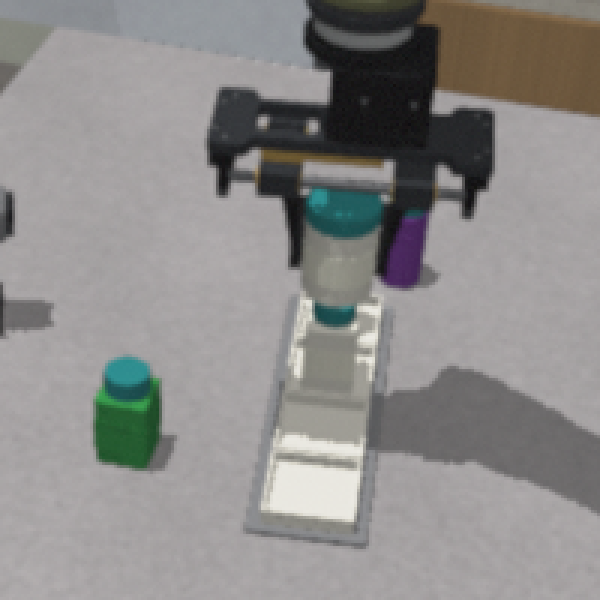

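The cup is held upright above its now empty seat. Carrying it to the second compartment.

```bash
python3 -m handwheel '[[0.045,0.03,0.01,0,0.012],[0.045,0.075,0.025,0,0.03],[0.045,0.12,0.04,0,0.05],[0.045,0.165,0.055,0,0.07],[0.045,0.21,0.07,0,0.09],[0.045,0.255,0.085,0,0.11],[0.045,0.3,0.1,0,0.13],[0.045,0.34,0.114,0,0.14],[0.045,0.37,0.124,0,0.15],[0.045,0.388,0.13,0,0.16],[0.045,0.396,0.1325,0,0.16],[0.045,0.396,0.1325,0.02,0.16],[0.045,0.396,0.1325,0.05,0.16],[0.045,0.396,0.1325,0.08,0.16],[0.045,0.396,0.1325,0.105,0.16],[0.045,0.396,0.1325,0.12,0.16],[0.045,0.396,0.1325,0.128,0.16],[0.045,0.396,0.1325,0.128,0.16],[0.045,0.396,0.1325,0.128,0.16]]' 25
python3 -c "
from h import *
go((.556,.2067,.028,90.5))
a=read_camera('side');cv2.imwrite('pics/s8.png',a[230:380,220:370].repeat(4,0).repeat(4,1))"
```

```text
time_s: 14.4
tool_pos: [0.557, 0.2066, 0.0405]
tool_rot: [179.9, -0.0, 90.5]
force: [0.3, -0.9, -0.8]
grip_width: 0.053
t 14.4 pos [0.557  0.2066 0.0405] rot [ 1.7992e+02 -3.0000e-02  9.0500e+01] w 0.053
(0.556, 0.2067, 0.028, 90.5) -> tx 0.0001 ty -0.0010 tz 0.0125 tw -0.0000
```

View pics/s8.png

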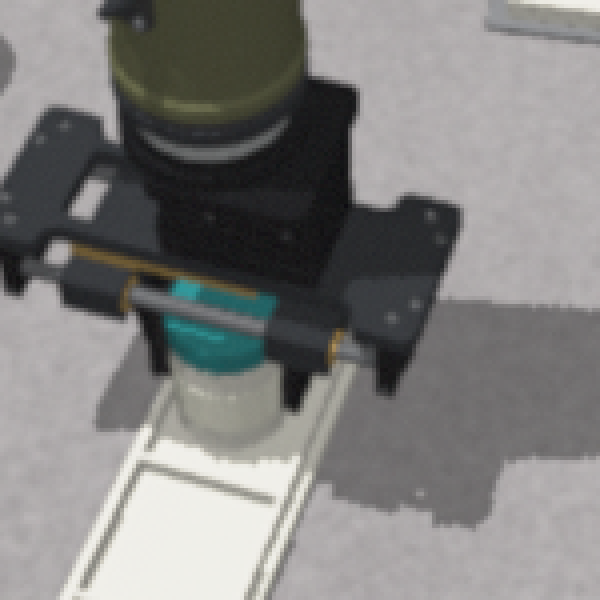

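Centred over the second compartment. Lowering gently to contact.

```bash
python3 -m handwheel '[[0.045,0,0,0.005,0],[0.045,0,0,0.009,0],[0.045,0,0,0.011,0],[0.045,0,0,0.0115,0],[0.045,0,0,0.0115,0]]' 25
python3 -m handwheel '[[0.045,0,0,0.0005,0],[0.045,0,0,0.001,0],[0.045,0,0,0.001,0]]' 25
```

```text
time_s: 14.95
tool_pos: [0.5562, 0.2066, 0.028]
tool_rot: [-180.0, -0.0, 90.5]
force: [0.3, 0.1, -2.5]
grip_width: 0.0533
time_s: 15.25
tool_pos: [0.5564, 0.2066, 0.0277]
tool_rot: [180.0, -0.0, 90.5]
force: [-2.1, -1.2, 4.4]
grip_width: 0.0528
```

```bash
python3 -m handwheel '[[0.045,0,0,-0.0005,0],[0.087,0,0,-0.0005,0],[0.087,0,0,-0.0005,0],[0.087,0,0,-0.0005,0],[0.087,0,0,-0.0005,0],[0.087,0,0,-0.0005,0],[0.087,0,0,-0.02,0],[0.087,0,0,-0.05,0],[0.087,0,0,-0.09,0],[0.087,0,0,-0.13,0],[0.087,0,0,-0.14,0],[0.087,0,0,-0.14,0]]' 25
python3 -c "
from h import *
go((.5039,-.2737,.148,101.5))
a=read_camera('side');cv2.imwrite('pics/s9f.png',a);cv2.imwrite('pics/s9.png',a[230:380,220:370].repeat(4,0).repeat(4,1))"
```

```text
time_s: 16.45
tool_pos: [0.5576, 0.207, 0.1693]
tool_rot: [179.8, -0.1, 90.5]
force: [1.0, -0.1, -0.8]
grip_width: 0.0868
t 16.45 pos [0.5576 0.207  0.1693] rot [ 1.7977e+02 -1.3000e-01  9.0510e+01] w 0.0868
(0.5039, -0.2737, 0.148, 101.5) -> tx -0.4802 ty -0.0580 tz 0.0213 tw -0.1917
```

View pics/s9.png

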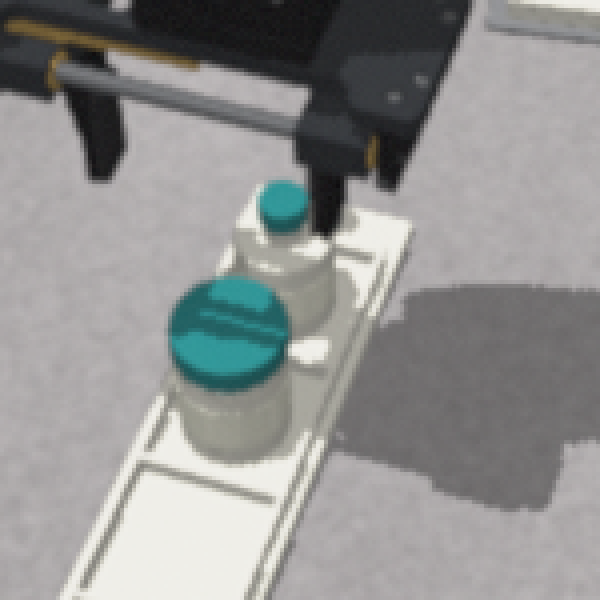

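Cup stands in the second compartment. Next is the square bottle, with the jaws turned about 2° further to match its sides.

```bash
python3 -m handwheel '[[0.087,-0.48,-0.057,0,-0.192],[0.087,-0.48,-0.057,0,-0.192],[0.087,-0.48,-0.057,0,-0.192],[0.087,-0.48,-0.057,0,-0.192],[0.087,-0.48,-0.057,0,-0.192],[0.087,-0.48,-0.057,0,-0.192],[0.087,-0.48,-0.057,0,-0.192],[0.087,-0.48,-0.057,0.02,-0.192],[0.087,-0.48,-0.057,0.02,-0.192],[0.087,-0.48,-0.057,0.02,-0.192],[0.087,-0.48,-0.057,0.02,-0.192],[0.087,-0.48,-0.057,0.02,-0.192],[0.087,-0.48,-0.057,0.02,-0.192]]' 20
python3 -c "
from h import *
go((.5039,-.2737,.034,101.5))
a=read_camera('top');cv2.imwrite('pics/t9f.png',a);c=cv2.resize(a[205:275,110:280],None,fx=4.5,fy=4.5,interpolation=cv2.INTER_CUBIC);cv2.imwrite('pics/t9.png',c)
b=read_camera('side');cv2.imwrite('pics/s10.png',b[80:230,300:450].repeat(4,0).repeat(4,1))
"
```

```text
time_s: 17.8
tool_pos: [0.5035, -0.272, 0.1457]
tool_rot: [-179.9, -0.1, 101.6]
force: [0.0, -0.1, 0.6]
grip_width: 0.0871
t 17.8 pos [ 0.5035 -0.272   0.1457] rot [-1.7991e+02 -1.1000e-01  1.0163e+02] w 0.0871
(0.5039, -0.2737, 0.034, 101.5) -> tx -0.0018 ty 0.0001 tz 0.1117 tw 0.0023
```

View pics/t9.png

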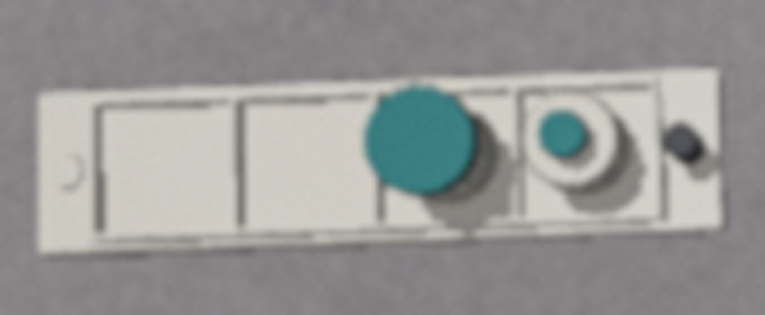

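View pics/s10.png

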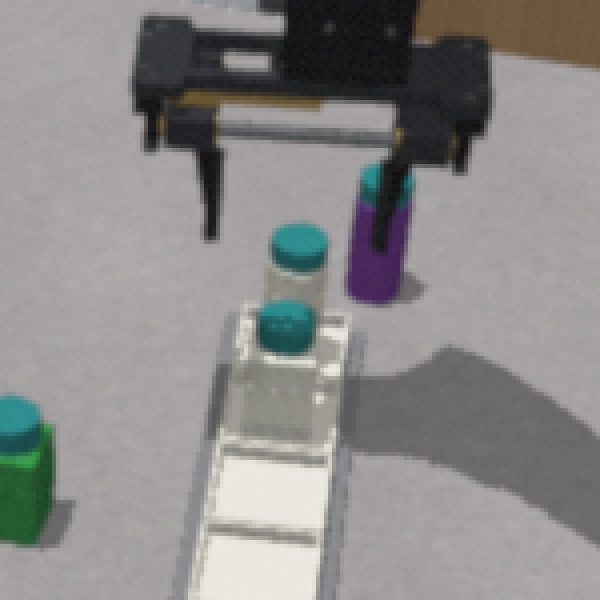

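The top picture shows the cup and necked bottle in the two compartments at the peg. The side picture shows the open fingers (210,235) and (380,245) straddling the square bottle (285,390). The purple bottle is farther back, clear of the fingers.

```bash
python3 -m handwheel '[[0.087,0,0,0.03,0],[0.087,0,0,0.06,0],[0.087,0,0,0.085,0],[0.087,0,0,0.1,0],[0.087,0,0,0.11,0],[0.087,0,0,0.114,0],[0.087,0,0,0.114,0],[0.036,0,0,0.114,0],[0.036,0,0,0.114,0],[0.036,0,0,0.114,0],[0.036,0,0,0.114,0],[0.036,0,0,0.114,0],[0.036,0,0,0.114,0],[0.036,0,0,0.114,0]]' 20
python3 -m handwheel '[[0.036,0,0,-0.01,0],[0.036,0,0,-0.03,0],[0.036,0,0,-0.06,0],[0.036,0,0,-0.09,0],[0.036,0,0,-0.12,0],[0.036,0,0,-0.14,0],[0.036,0,0,-0.14,0],[0.036,0,0,-0.14,0]]' 20
python3 -c "
from h import *
go((.5554,.2787,.174,90.5))
a=read_camera('side');cv2.imwrite('pics/s11.png',a[60:210,300:450].repeat(4,0).repeat(4,1))"
```

```text
time_s: 19.3
tool_pos: [0.5036, -0.2739, 0.0331]
tool_rot: [180.0, -0.0, 101.5]
force: [-0.7, 0.2, 1.5]
grip_width: 0.0418
time_s: 20.1
tool_pos: [0.5034, -0.2739, 0.173]
tool_rot: [180.0, -0.0, 101.5]
force: [0.3, -0.4, -1.7]
grip_width: 0.0423
t 20.1 pos [ 0.5034 -0.2739  0.173 ] rot [ 1.7997e+02 -1.0000e-02  1.0152e+02] w 0.0423
(0.5554, 0.2787, 0.174, 90.5) -> tx 0.5310 ty 0.1613 tz -0.0010 tw 0.1923
```

View pics/s11.png

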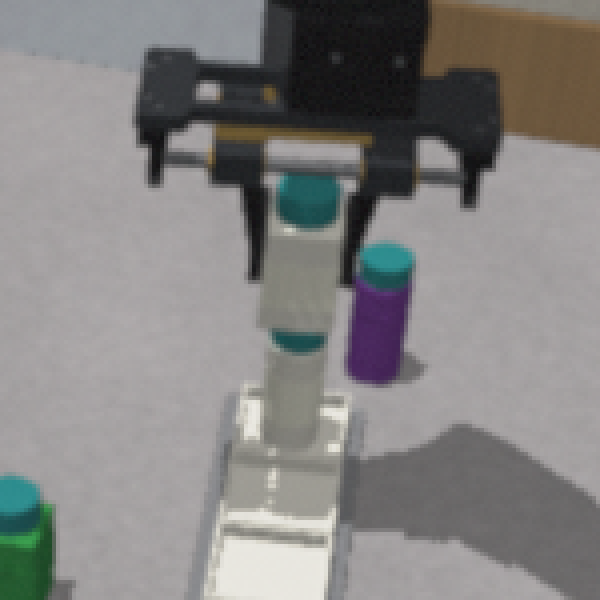

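Held upright. Carrying to the third compartment.

```bash
python3 -m handwheel '[[0.036,0.03,0.009,0,0.01],[0.036,0.075,0.023,0,0.03],[0.036,0.12,0.036,0,0.04],[0.036,0.165,0.05,0,0.06],[0.036,0.21,0.064,0,0.075],[0.036,0.255,0.077,0,0.09],[0.036,0.3,0.091,0,0.11],[0.036,0.345,0.105,0,0.125],[0.036,0.39,0.118,0,0.14],[0.036,0.435,0.132,0,0.155],[0.036,0.475,0.144,0,0.17],[0.036,0.505,0.153,0,0.18],[0.036,0.523,0.159,0,0.192],[0.036,0.531,0.161,0,0.192],[0.036,0.531,0.161,0.02,0.192],[0.036,0.531,0.161,0.05,0.192],[0.036,0.531,0.161,0.08,0.192],[0.036,0.531,0.161,0.105,0.192],[0.036,0.531,0.161,0.12,0.192],[0.036,0.531,0.161,0.126,0.192]]' 20
python3 -m handwheel '[[0.036,0,0,0,0],[0.036,0,0,0,0]]' 20
python3 -c "
from h import *
go((.5554,.2787,.0331,90.5))
a=read_camera('side');cv2.imwrite('pics/s12.png',a[260:410,190:340].repeat(4,0).repeat(4,1))"
```

```text
time_s: 22.15
tool_pos: [0.5541, 0.2768, 0.0448]
tool_rot: [-179.8, 0.1, 90.5]
force: [-0.0, -0.6, -1.1]
grip_width: 0.0419
time_s: 22.35
tool_pos: [0.5562, 0.2787, 0.0482]
tool_rot: [179.9, -0.1, 90.5]
force: [0.2, -0.2, -0.6]
grip_width: 0.0425
t 22.35 pos [0.5562 0.2787 0.0482] rot [ 1.799e+02 -5.000e-02  9.050e+01] w 0.0425
(0.5554, 0.2787, 0.0331, 90.5) -> tx 0.0000 ty -0.0008 tz 0.0151 tw 0.0000
```

View pics/s12.png

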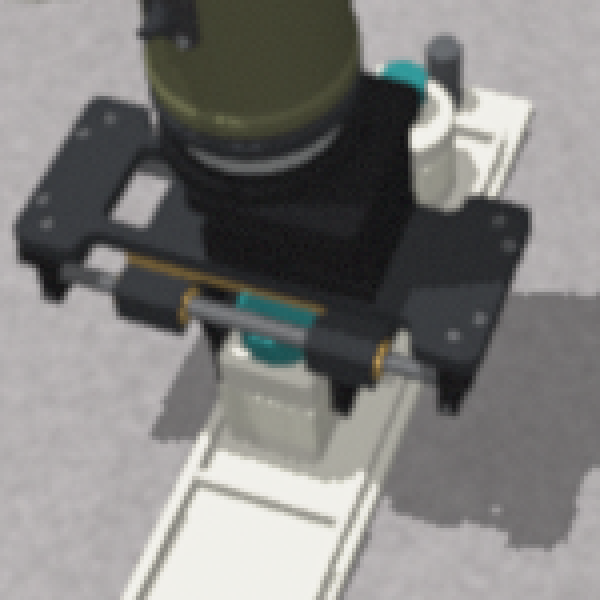

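```bash
python3 -m handwheel '[[0.036,0,0,0.005,0],[0.036,0,0,0.009,0],[0.036,0,0,0.012,0],[0.036,0,0,0.013,0],[0.036,0,0,0.013,0]]' 20
python3 -m handwheel '[[0.036,0,0,0.0005,0],[0.036,0,0,0.001,0],[0.036,0,0,0.001,0]]' 20
python3 -m handwheel '[[0.036,0,0,0.0005,0],[0.036,0,0,0.0005,0]]' 20
```

```text
time_s: 22.9
tool_pos: [0.5551, 0.2784, 0.0338]
tool_rot: [-180.0, 0.0, 90.5]
force: [-0.2, 0.5, -0.2]
grip_width: 0.0418
time_s: 23.2
tool_pos: [0.5553, 0.2785, 0.0332]
tool_rot: [180.0, -0.0, 90.5]
force: [0.7, -0.1, -1.8]
grip_width: 0.0418
time_s: 23.4
tool_pos: [0.5553, 0.2786, 0.0331]
tool_rot: [180.0, -0.0, 90.5]
force: [-0.9, -0.9, 2.5]
grip_width: 0.042
```

Contact felt (+2.5 N at 0.0331, again equal to the pick height). Releasing and rising.

```bash
python3 -m handwheel '[[0.087,0,0,0,0],[0.087,0,0,0,0],[0.087,0,0,0,0],[0.087,0,0,0,0],[0.087,0,0,0,0],[0.087,0,0,0,0],[0.087,0,0,-0.02,0],[0.087,0,0,-0.05,0],[0.087,0,0,-0.09,0],[0.087,0,0,-0.13,0],[0.087,0,0,-0.14,0],[0.087,0,0,-0.14,0],[0.087,0,0,-0.14,0]]' 20
python3 -c "
from h import *
go((.5139,-.3449,.157,99.7))
a=read_camera('side');cv2.imwrite('pics/s13.png',a[230:400,200:350].repeat(3,0).repeat(3,1))"
```

```text
time_s: 24.7
tool_pos: [0.5546, 0.2782, 0.1714]
tool_rot: [-179.9, 0.0, 90.5]
force: [-0.4, -0.3, -1.3]
grip_width: 0.087
t 24.7 pos [0.5546 0.2782 0.1714] rot [-1.7991e+02  4.0000e-02  9.0520e+01] w 0.087
(0.5139, -0.3449, 0.157, 99.7) -> tx -0.6227 ty -0.0463 tz 0.0144 tw -0.1602
```

View pics/s13.png

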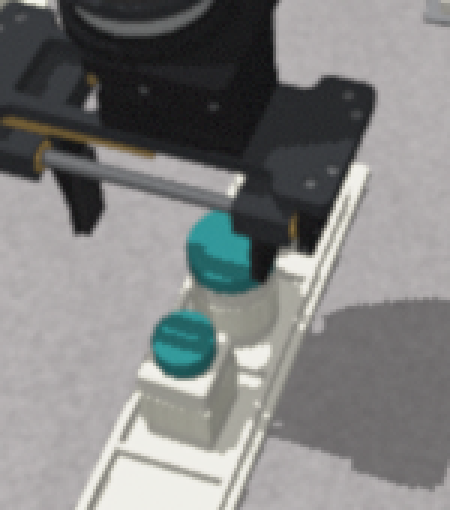

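Three placed, all standing. Now the tall white bottle at the right end of the tray.

```bash
python3 -m handwheel '[[0.087,-0.623,-0.047,0,-0.16],[0.087,-0.623,-0.047,0,-0.16],[0.087,-0.623,-0.047,0,-0.16],[0.087,-0.623,-0.047,0,-0.16],[0.087,-0.623,-0.047,0,-0.16],[0.087,-0.623,-0.047,0,-0.16],[0.087,-0.623,-0.047,0,-0.16],[0.087,-0.623,-0.047,0,-0.16],[0.087,-0.623,-0.047,0,-0.16],[0.087,-0.623,-0.047,0.015,-0.16],[0.087,-0.623,-0.047,0.015,-0.16],[0.087,-0.623,-0.047,0.015,-0.16],[0.087,-0.623,-0.047,0.015,-0.16],[0.087,-0.623,-0.047,0.015,-0.16],[0.087,-0.623,-0.047,0.015,-0.16],[0.087,-0.623,-0.047,0.015,-0.16]]' 20
python3 -c "
from h import *
go((.5139,-.3449,.037,99.7))
a=read_camera('top');cv2.imwrite('pics/t13f.png',a);c=cv2.resize(a[205:275,110:280],None,fx=4.5,fy=4.5,interpolation=cv2.INTER_CUBIC);cv2.imwrite('pics/t13.png',c)
b=read_camera('side');cv2.imwrite('pics/s14.png',b[80:230,300:450].repeat(4,0).repeat(4,1))
"
```

```text
time_s: 26.35
tool_pos: [0.5142, -0.3428, 0.1564]
tool_rot: [-179.9, -0.1, 99.8]
force: [0.0, 0.5, -0.0]
grip_width: 0.0872
t 26.35 pos [ 0.5142 -0.3428  0.1564] rot [-1.7994e+02 -1.2000e-01  9.9810e+01] w 0.0872
(0.5139, -0.3449, 0.037, 99.7) -> tx -0.0020 ty -0.0007 tz 0.1194 tw 0.0019
```

View pics/s14.png

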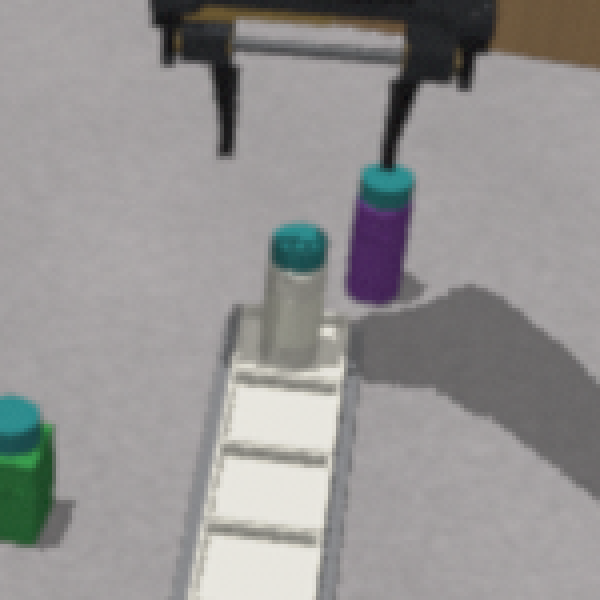

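View pics/t13.png

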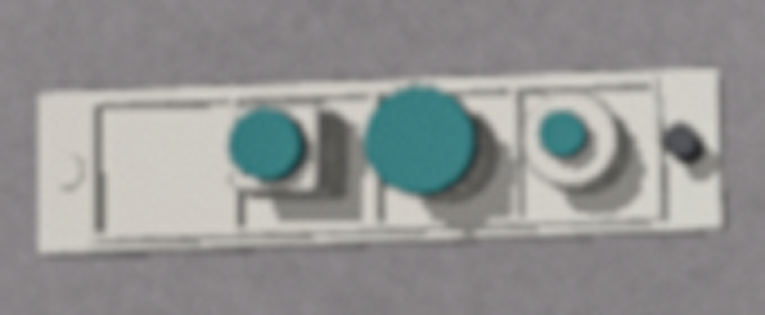

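The top picture shows necked, cup and square in order from the peg. The side crop shows the white tall bottle (297,290), which is the one meant, and the purple one (377,235) near the right finger's line. I'll check clearance before going down.

```bash
python3 - <<'E'
from h import *
a=cv2.imread("pics/top0.png");b=cv2.imread("pics/side0.png")
t=blobs(a,(485,250,520,280));s=blobs(b,(386,115,410,160));print(t,s,tri(s[0][0],t[0][0]))
X,_=tri(s[0][0],t[0][0]); d=X[:2]-[.5139,-.3449]; p=np.radians(99.7)
print('tool x,y offs',d@[np.cos(p),np.sin(p)],d@[np.sin(p),-np.cos(p)])
E
```

```text
[(array([504.27860697, 262.91542289]), [12, 6, 16, 15, 201])] [(array([396.23275862, 125.86206897]), [4, 6, 13, 11, 116])] (array([ 0.47908171, -0.44760497,  0.0814327 ]), [np.float64(0.33010864082657804), np.float64(0.3586868979713855)])
tool x,y offs -0.09537013652265965 -0.051625201559079896
```

The purple bottle is 95 mm off along the row, so there is plenty of clearance. Descending.

```bash
python3 -m handwheel '[[0.087,0,0,0.03,0],[0.087,0,0,0.06,0],[0.087,0,0,0.09,0],[0.087,0,0,0.108,0],[0.087,0,0,0.117,0],[0.087,0,0,0.121,0],[0.087,0,0,0.121,0],[0.03,0,0,0.121,0],[0.03,0,0,0.121,0],[0.03,0,0,0.121,0],[0.03,0,0,0.121,0],[0.03,0,0,0.121,0],[0.03,0,0,0.121,0],[0.03,0,0,0.121,0]]' 20
python3 -m handwheel '[[0.03,0,0,-0.01,0],[0.03,0,0,-0.03,0],[0.03,0,0,-0.06,0],[0.03,0,0,-0.09,0],[0.03,0,0,-0.12,0],[0.03,0,0,-0.14,0],[0.03,0,0,-0.14,0],[0.03,0,0,-0.14,0]]' 20
python3 -c "
from h import *
go((.5547,.3507,.176,90.5))
a=read_camera('side');cv2.imwrite('pics/s15.png',a[40:190,300:450].repeat(4,0).repeat(4,1))"
```

```text
time_s: 27.85
tool_pos: [0.5139, -0.3449, 0.0366]
tool_rot: [180.0, -0.0, 99.7]
force: [1.0, -0.6, -0.5]
grip_width: 0.039
time_s: 28.65
tool_pos: [0.5138, -0.3449, 0.1768]
tool_rot: [180.0, -0.0, 99.7]
force: [0.4, 0.9, -0.9]
grip_width: 0.0377
t 28.65 pos [ 0.5138 -0.3449  0.1768] rot [179.96  -0.    99.68] w 0.0377
(0.5547, 0.3507, 0.176, 90.5) -> tx 0.6788 ty 0.1573 tz 0.0008 tw 0.1603
```

View pics/s15.png

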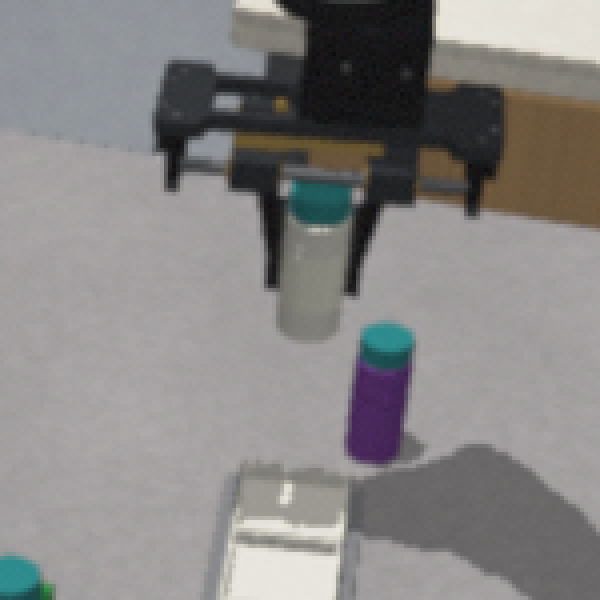

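Held upright. Carrying to the fourth compartment.

```bash
python3 -m handwheel '[[0.03,0.03,0.007,0,0.01],[0.03,0.075,0.017,0,0.02],[0.03,0.12,0.028,0,0.03],[0.03,0.165,0.038,0,0.04],[0.03,0.21,0.049,0,0.05],[0.03,0.255,0.059,0,0.06],[0.03,0.3,0.07,0,0.07],[0.03,0.345,0.08,0,0.08],[0.03,0.39,0.09,0,0.09],[0.03,0.435,0.101,0,0.1],[0.03,0.48,0.111,0,0.11],[0.03,0.525,0.122,0,0.12],[0.03,0.57,0.132,0,0.13],[0.03,0.61,0.141,0,0.14],[0.03,0.645,0.149,0,0.15],[0.03,0.667,0.155,0,0.16],[0.03,0.679,0.157,0,0.16],[0.03,0.679,0.157,0,0.16],[0.03,0.679,0.157,0,0.16]]' 20
python3 -m handwheel '[[0.03,0,0,0.02,0],[0.03,0,0,0.05,0],[0.03,0,0,0.08,0],[0.03,0,0,0.105,0],[0.03,0,0,0.12,0],[0.03,0,0,0.127,0],[0.03,0,0,0.127,0],[0.03,0,0,0.127,0],[0.03,0,0,0.127,0]]' 20
python3 -c "
from h import *
go((.5547,.3507,.0366,90.5))
a=read_camera('side');cv2.imwrite('pics/s16.png',a[290:440,170:320].repeat(4,0).repeat(4,1))"
```

```text
time_s: 30.6
tool_pos: [0.5545, 0.3488, 0.1758]
tool_rot: [-180.0, 0.1, 90.4]
force: [0.1, -0.2, -1.0]
grip_width: 0.0372
time_s: 31.5
tool_pos: [0.5555, 0.3513, 0.0512]
tool_rot: [179.9, -0.1, 90.5]
force: [-0.0, -0.1, -0.8]
grip_width: 0.0378
t 31.5 pos [0.5555 0.3513 0.0512] rot [ 1.7987e+02 -9.0000e-02  9.0510e+01] w 0.0378
(0.5547, 0.3507, 0.0366, 90.5) -> tx -0.0006 ty -0.0008 tz 0.0146 tw 0.0002
```

View pics/s16.png

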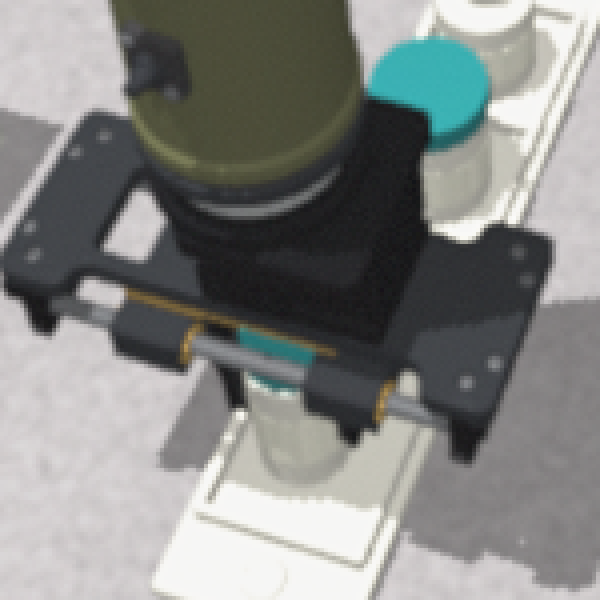

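```bash
python3 -m handwheel '[[0.03,0,0,0.005,0],[0.03,0,0,0.009,0],[0.03,0,0,0.011,0],[0.03,0,0,0.0125,0],[0.03,0,0,0.0125,0]]' 20
python3 -m handwheel '[[0.03,0,0,0.0005,0],[0.03,0,0,0.001,0],[0.03,0,0,0.001,0]]' 20
python3 -m handwheel '[[0.03,0,0,0.0005,0],[0.03,0,0,0.0005,0]]' 20
```

```text
time_s: 32.05
tool_pos: [0.5544, 0.3508, 0.0369]
tool_rot: [-180.0, 0.0, 90.5]
force: [-0.0, 0.8, -0.2]
grip_width: 0.0373
time_s: 32.35
tool_pos: [0.5546, 0.3509, 0.0366]
tool_rot: [180.0, -0.0, 90.5]
force: [-1.0, -1.3, 3.2]
grip_width: 0.0379
time_s: 32.55
tool_pos: [0.5546, 0.3509, 0.0366]
tool_rot: [180.0, -0.0, 90.5]
force: [-2.1, -0.7, 4.9]
grip_width: 0.0375
```

Contact again at the pick height. Releasing, rising, and backing off to the left for a clear final view.

```bash
python3 -m handwheel '[[0.03,0,0,-0.0005,0],[0.087,0,0,-0.0005,0],[0.087,0,0,-0.0005,0],[0.087,0,0,-0.0005,0],[0.087,0,0,-0.0005,0],[0.087,0,0,-0.0005,0],[0.087,0,0,-0.02,0],[0.087,0,0,-0.05,0],[0.087,0,0,-0.09,0],[0.087,0,0,-0.13,0],[0.087,0,0,-0.16,0],[0.087,0,0,-0.18,0],[0.087,0,0,-0.18,0]]' 20
python3 -m handwheel '[[0.087,-0.1,0,0,0],[0.087,-0.2,0,0,0],[0.087,-0.3,0,0,0],[0.087,-0.4,0,0,0],[0.087,-0.5,0,0,0],[0.087,-0.5,0,0,0],[0.087,-0.5,0,0,0],[0.087,-0.5,0,0,0],[0.087,-0.5,0,0,0],[0.087,-0.5,0,0,0],[0.087,-0.5,0,0,0],[0.087,-0.5,0,0,0],[0.087,-0.5,0,0,0]]' 20
python3 - <<'E'
from h import *
a=read_camera('top');b=read_camera('side');cv2.imwrite('pics/tF.png',a);cv2.imwrite('pics/sF.png',b)
T=sorted(blobs(a,(110,205,270,275)),key=lambda q:-q[0][0]);S=sorted(blobs(b,(200,240,330,450)),key=lambda q:q[0][1])
for t,s in zip(T,S): print(t[1][4],*tri(s[0],t[0]))
E
```

```text
time_s: 33.85
tool_pos: [0.5562, 0.3518, 0.2196]
tool_rot: [179.7, -0.2, 90.5]
force: [0.0, -0.1, 0.2]
grip_width: 0.0867
time_s: 35.15
tool_pos: [0.5588, -0.1475, 0.2145]
tool_rot: [-179.9, -0.1, 90.6]
force: [0.2, 0.5, 0.7]
grip_width: 0.0869
66 [0.55760164 0.1367845  0.08199307] [np.float64(0.41543201810993086), np.float64(0.3178681574539021)]
437 [0.55706047 0.20733544 0.07450341] [np.float64(0.3389887078355073), np.float64(0.24594450649862473)]
182 [0.55626636 0.28028351 0.0823927 ] [np.float64(0.3668455983489117), np.float64(0.25134104287318804)]
195 [0.55536031 0.35272099 0.09094062] [np.float64(0.31980439092348056), np.float64(0.20612991407571865)]
```

View pics/tF.png

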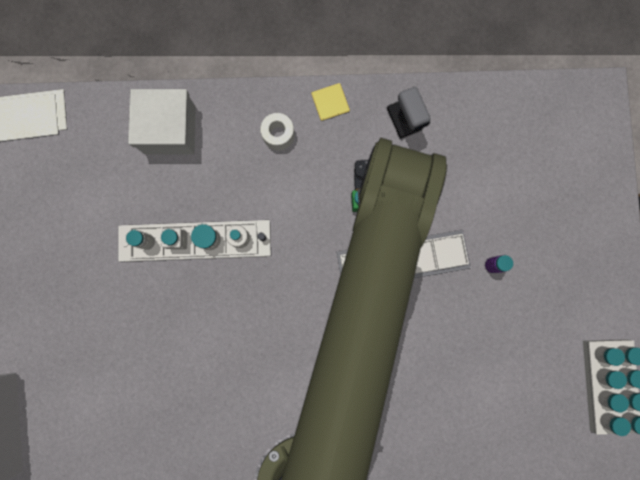

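View pics/sF.png

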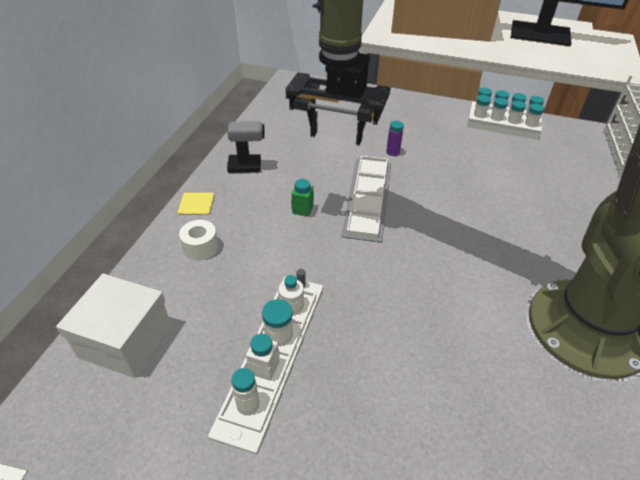

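In the final views the rack, from the peg (301,278) outwards, holds necked, cup, square and tall, all upright. The tray is empty and the other objects have not moved. The cap heights match those in the tray. Handing in.

```bash
python3 -m handwheel '[[0.087,0,0,0,0],[0.087,0,0,0,0],[0.087,0,0,0,0]]' 20; python3 -c "
from cell import *
print(sign_off())"
```

```text
time_s: 35.55
tool_pos: [0.5591, -0.1486, 0.2156]
tool_rot: [180.0, -0.0, 90.6]
force: [-0.2, 0.3, 0.1]
grip_width: 0.0868
the job is handed in; nothing more can be done
None
```

All four containers are in the loading rack, upright, one per compartment: necked bottle next to the index peg, then cup, square bottle and tall bottle. I handed the job in at about 35.6 s of the 104 s allowed. `sign_off()` gave no verdict.

- **Setting down:** Each container was lowered until the force reading showed floor contact (2.5 to 7.7 N), then released.
- **Position:** In the final two-view check, the caps are within about 2.5 mm of the compartment centres I had worked out. Their heights are the same as in the tray to within about 1 mm.
- **Other objects:** The carton, label roll, scanner and both look-alikes appear unmoved in the last pictures. In the top view the arm partly covered the green look-alike, so that one was checked mainly in the side view.
- **Disagreements:**
  - The rack's outline gave poor height readings, 6 to 16 mm, because the image edges were blurred. I settled its position from the peg and compartment edges, and the floor height by touch.
  - The last retreat went to the robot's right, over the empty tray, not to the left as I had announced. It touched nothing.

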